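Return the round rearing pots to their holders

TASK

In the insect-rearing room, four round lidded pots of different sizes stand on the bench among two square tubs and four empty round holders. Carry each round pot, kept upright, to the holder of its own size (smallest pot in the smallest holder, and so on up to the largest in the largest) and leave it standing flat on the holder's floor, inside the rim. Leave the two square tubs undisturbed where they are.

Things in the scene. Friction and masses are not known exactly. Their poses are not given: they have to be found in the camera images.
- pot_28: smallest of the four round rearing pots: upright clear cylinder with leaves in it and a flat white lid of the same width, lid fixed on, 28 mm in diameter, 42 mm high over all, about 35 g, loose, starts upright on the bench. Origin: centre of its underside; z up along its axis.
- pot_38: second smallest of the four round rearing pots: upright clear cylinder with leaves in it and a flat white lid of the same width, lid fixed on, 38 mm in diameter, 46 mm high over all, about 60 g, loose, starts upright on the bench. Origin: centre of its underside; z up along its axis.
- pot_49: second largest of the four round rearing pots: upright clear cylinder with leaves in it and a flat white lid of the same width, lid fixed on, 49 mm in diameter, 50 mm high over all, about 100 g, loose, starts upright on the bench. Origin: centre of its underside; z up along its axis.
- pot_62: largest of the four round rearing pots: upright clear cylinder with leaves in it and a flat white lid of the same width, lid fixed on, 62 mm in diameter, 54 mm high over all, about 160 g, loose, starts upright on the bench. Origin: centre of its underside; z up along its axis.
- holder_28: smallest of the four round holders, meant for the 28 mm pot: flat grey plastic dish with a low rim, fixed to the bench, empty at the start; inner diameter 44 mm, rim 4 mm thick (outer diameter 52 mm), rim top 10 mm above the bench, inner floor 4 mm above the bench. Origin: centre of its underside, at bench height; z up.
- holder_38: second smallest of the four round holders, meant for the 38 mm pot: flat grey plastic dish with a low rim, fixed to the bench, empty at the start; inner diameter 54 mm, rim 4 mm thick (outer diameter 62 mm), rim top 10 mm above the bench, inner floor 4 mm above the bench. Origin: centre of its underside, at bench height; z up.
- holder_49: second largest of the four round holders, meant for the 49 mm pot: flat grey plastic dish with a low rim, fixed to the bench, empty at the start; inner diameter 65 mm, rim 4 mm thick (outer diameter 73 mm), rim top 10 mm above the bench, inner floor 4 mm above the bench. Origin: centre of its underside, at bench height; z up.
- holder_62: largest of the four round holders, meant for the 62 mm pot: flat grey plastic dish with a low rim, fixed to the bench, empty at the start; inner diameter 78 mm, rim 4 mm thick (outer diameter 86 mm), rim top 10 mm above the bench, inner floor 4 mm above the bench. Origin: centre of its underside, at bench height; z up.
- tub_44: square clear tub with leaves and a flat square white lid, 44 x 44 mm, 44 mm high, loose; not to be moved. Origin: centre of its underside; z up, x and y square to its sides.
- tub_56: square clear tub with leaves and a flat square white lid, 56 x 56 mm, 50 mm high, loose; not to be moved. Origin: centre of its underside; z up, x and y square to its sides.
Not all that is in view belongs to the job. Leave any blue, pink or red look-alike of the pot_28 alone.

How it is judged (in metres and radians):
At the end, for the whole second after the job is handed in: Each of the four round pots stands at rest, released and upright (within 0.08 rad), on the floor of the holder of its own size (underside 2 to 7 mm above the bench), its axis within 12 mm of the holder's centre; both square tubs are within 20 mm of where they started (horizontal distance between pot_28 and holder_28 below 0.012 m and z of pot_28 in the frame of holder_28 between 0.002 and 0.007 m and angle between each of pot_28, pot_38, pot_49, pot_62's own z axis and vertical below 0.08 rad and linear speed of each of pot_28, pot_38, pot_49, pot_62 below 0.02 m/s and horizontal distance between pot_38 and holder_38 below 0.012 m and z of pot_38 in the frame of holder_38 between 0.002 and 0.007 m and horizontal distance between pot_49 and holder_49 below 0.012 m and z of pot_49 in the frame of holder_49 between 0.002 and 0.007 m and horizontal distance between pot_62 and holder_62 below 0.012 m and z of pot_62 in the frame of holder_62 between 0.002 and 0.007 m and distance of each of tub_44, tub_56 from where it was at the start of the episode below 0.02 m); the robot touches nothing.
It fails at once if a round pot is tipped by more than 0.6 rad (angle between any of pot_28, pot_38, pot_49, pot_62's own z axis and vertical above 0.6 rad).
It fails at once if the 44 mm square tub is displaced by more than 20 mm or knocked over (distance of tub_44 from where it was at the start of the episode above 0.02 m or angle between tub_44's own z axis and vertical above 0.5 rad).
It fails at once if the 56 mm square tub is displaced by more than 20 mm or knocked over (distance of tub_56 from where it was at the start of the episode above 0.02 m or angle between tub_56's own z axis and vertical above 0.5 rad).
It also fails if it takes over 96 s, if anything falls off the work surface, if the arm or the gripper's body presses on something with over 40 N, if the wrist force passes 120 N, or if a joint passes its speed limit or range.

ROBOT

A 7-joint arm with a two-finger parallel gripper is mounted at the origin on the work surface. World frame = base frame: x ahead of the robot, y to its left, z up, the work surface at z = 0. Lengths are in mm, angles in degrees, forces in N, time in s.
With the tool pointing down it reaches from about 425 to 1025 mm from the base axis. Payload 9.4 kg.
Tool frame: the origin (TCP) lies between the finger pads; the fingertips stand 19 mm ahead of it and the grasp point (between the pads) is the TCP (bot.tcp_to_tips is the distance from the TCP to the fingertips, in mm); z points along the fingers, y is the line along which they close (so a half turn about z gives the same grasp; the last joint's range is limited). The gripper opens to 85 mm and grips with 20 to 120 N. Pads are 22 mm wide; open, the fingers measure 114 mm over their backs; the gripper's body (76 mm by 85 mm) begins 54 mm behind the grasp point. The pads swing forward as they close: fully open they stand 13 mm farther back than shut.
Start: joints at [-73.837, 34.337, -0.143, 91.639, 0.103, 54.024, -4.572], TCP at [254.588, 678.829, 250.275] pointing down, gripper open.
Joint ranges: [-147.43, 147.43], [-19.82, 112.94], [-74.19, 73.91], [6.32, 146.72], [-59.91, 239.91], [6.04, 106.73], [-150.56, 150.56]. Speed limits (degrees/s): [127.2, 127.2, 172.46, 172.46, 180, 180, 180].

INTERFACE

Orientations are given as [roll, pitch, yaw] about the fixed x, y, z axes, in that order (R = Rz(yaw) Ry(pitch) Rx(roll)).
In Python, from rig import bot, optics gives the robot as it stands.
- The arm moves only by the tool run_rows, called after "Emit:" as name([rows], argument=value, ...), one row to a line, values as JSON. Schema: {"type":"object","properties":{"deltas":{"type":"array","items":{"type":"array","items":{"type":"array","items":{"type":"number"},"minItems":6,"maxItems":6},"minItems":1,"maxItems":8},"minItems":1,"maxItems":1},"finger_gap":{"type":"number"},"clamp_n":{"type":"number"},"only":{"type":"string"},"quiet":{"type":"boolean"},"lines":{"type":"string"}},"required":["deltas"],"additionalProperties":false}. deltas is a list that holds a single list of rows (three levels of brackets), with 1 to 8 rows, each of 6 numbers: dx, dy, dz in shares of the most that a row can go, 1 being 50 mm, then a rotation vector rx, ry, rz in fractions of the full range, 1 being 45 degrees; each row shifts and turns the commanded pose from where the row before left it, along the tool's axes as they then stand; what a row does not reach is not made up. A row lasts 1/10 s, in which the tool goes at most 50 mm and 8.59 degrees, less where a joint would pass 70% of its speed; a pose out of reach is approached as far as the arm can. finger_gap is the finger opening in mm, set as the call begins (left out keeps the last). The fingers move at their own pace and stop on an object; clamp_n is the grip in N (left out, the last holds). Time passes only in rows, so rows that do not move let the fingers close. The tool returns the time, the measured TCP pose, the force, the opening and the grip force at its end. only (a regular expression) keeps the lines of the reply that match it, lines (a string "A,B") keeps lines A to B, and quiet returns only ok. A shift or turn number past 1, either way, is cut back to 1. Input that does not fit is refused with a message, and nothing moves.
- bot.get_obs(): the state, without advancing time (a new reading comes with each control period).
- optics.camera(name): name is "scene" or "top" or "wrist"; returns the picture (420x560x3 uint8, red, green, blue); there is no depth.
- optics.camera_params(name): a dict with "fx", "fy", "cx", "cy" (pixels), "eye" and "rotation" of the camera in the world; the wrist camera has in their place "hand_eye" (4x4, takes a point from camera to tool coordinates, whose origin is the TCP and whose axes are the flange's). Camera axes: x right, y down, z forward; pixel columns grow to the right and rows downward; lengths in mm; the calibration is good to about 2 mm. A picture is of the moment at which its call begins: read the wrist's pose just before it. camera_params takes no time and is no camera call.
- bot.hand_in(): hands the job in; it is judged then, once.
The state is a dict: "time": time; "qpos": joint angles; "qvel": joint speeds; "joint_efforts": joint torques, N m; "position": TCP position; "tool_rot": TCP orientation; "force": force on the tool from outside, world axes, zero at the start; "torque": the same for the moment, N m; "gripper_width": finger opening in mm; "grasp_force": force on a finger pad.
Only numpy, scipy, OpenCV 4.12 (cv2) and the standard library are available. Lean on these libraries where they do the work, as an engineer would, in place of code of your own. Each camera call takes 0.05 s, during which the arm holds its last target. There are 200 camera calls.

## Working session

There is one attempt and no reset: what is moved stays moved. The work goes in short steps, Python scripts to look and compute and a tool call to move; the robot and the scene stay as the last step left them, time stands still between calls to the robot, and variables do not carry over. Pictures are saved under pics/ and viewed, at most 17 in all, crops included, and the job is handed in when it is done.

```bash
mkdir -p pics; ls; python3 - <<'E'
from rig import bot, optics
import cv2
o=bot.get_obs();print(o['time'],o['position'],o['tool_rot'],o['gripper_width'])
for n in('top','scene','wrist'):
    cv2.imwrite(f'pics/{n}0.png',optics.camera(n)[:,:,::-1]);print(n,optics.camera_params(n))
E
```

```text
pics
0.0 [254.43614159 678.39313764 249.37235201] [-1.79906039e+02  6.45040942e-03  1.59442889e+02] 85.51323708419355
top {'fx': 401.48250141657724, 'fy': 401.48250141657724, 'cx': 278.55247598913775, 'cy': 210.5841376488227, 'eye': array([438.73430677,   3.03516527, 934.61402852]), 'rotation': array([-170.88401664,    0.70709693,  -91.63952651])}
scene {'fx': 501.3970725742934, 'fy': 501.3970725742934, 'cx': 281.0703011769575, 'cy': 207.74837479119782, 'eye': array([1256.60616498,  630.34174664,  675.63381593]), 'rotation': array([-124.10310646,    0.67006097,  132.20309175])}
wrist {'fx': 366.56973641633004, 'fy': 366.56973641633004, 'cx': 278.5534122607379, 'cy': 206.1395682475173, 'hand_eye': array([[ 3.91712409e-04, -9.53566786e-01, -3.01181393e-01,
         7.62433449e+01],
       [ 9.99999597e-01,  1.30354345e-04,  8.87872503e-04,
        -7.51598540e-01],
       [-8.07385425e-04, -3.01181619e-01,  9.53566453e-01,
        -1.23735762e+02],
       [ 0.00000000e+00,  0.00000000e+00,  0.00000000e+00,
         1.00000000e+00]])}
```

View pics/top0.png

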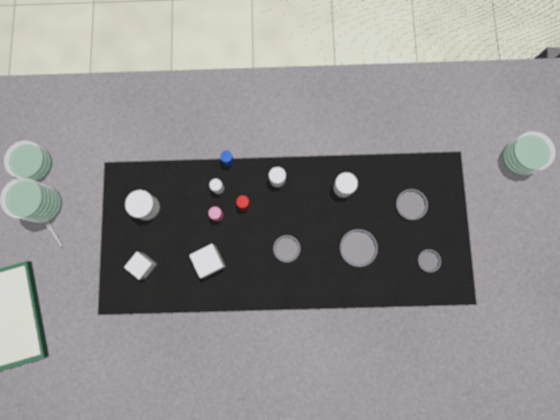

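View pics/scene0.png

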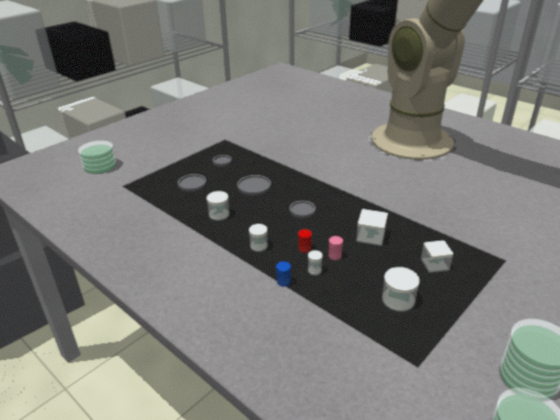

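The top view shows white round lids at (140,204), (216,185), (277,176) and (346,184), with holders at (412,205), (359,248), (287,249) and (429,261). The square tubs are at (139,265) and (207,261), and the blue, red and pink look-alikes surround the smallest pot. The scene view shows the same layout from the front left.

```bash
python3 - <<'E'
import cv2
t=cv2.imread('pics/top0.png');s=cv2.imread('pics/scene0.png')
cv2.imwrite('pics/topc.png',cv2.resize(t[145:285,110:310],None,fx=4,fy=4,interpolation=cv2.INTER_CUBIC))
cv2.imwrite('pics/topd.png',cv2.resize(t[145:285,260:460],None,fx=4,fy=4,interpolation=cv2.INTER_CUBIC))
cv2.imwrite('pics/scc.png',cv2.resize(s[145:315,165:430],None,fx=3,fy=3,interpolation=cv2.INTER_CUBIC))
E
```

```text
(no output)
```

View pics/topc.png

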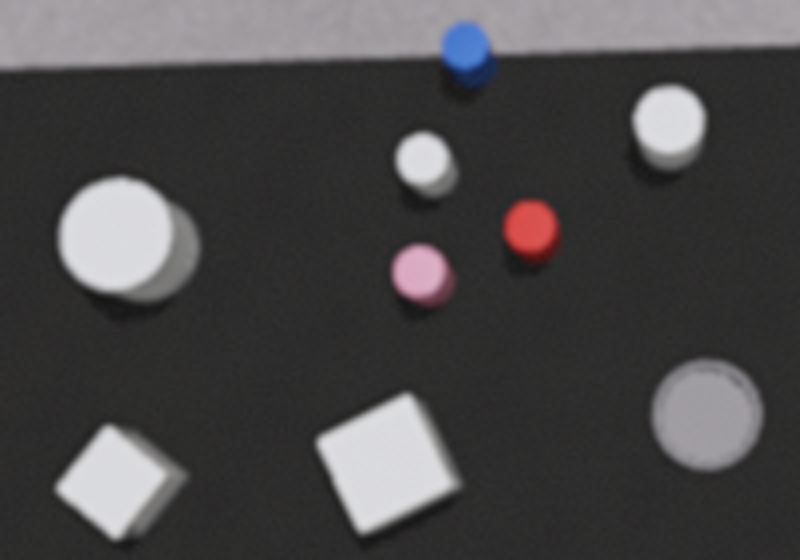

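View pics/topd.png

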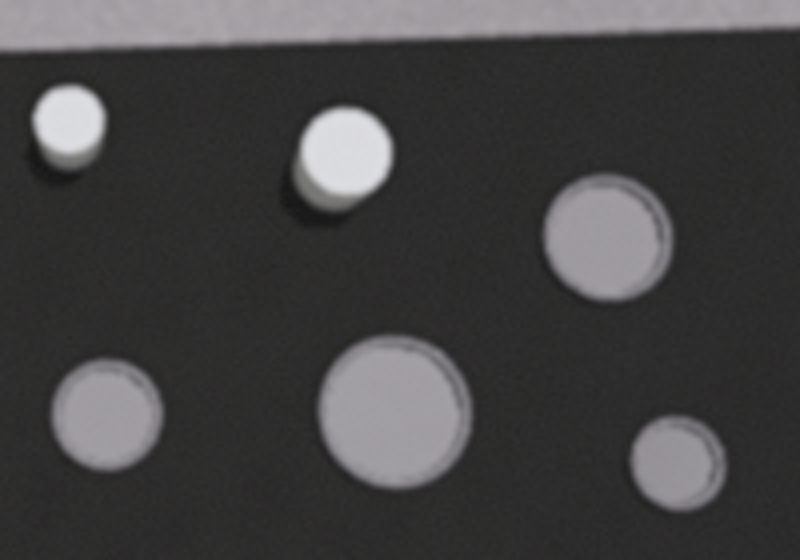

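View pics/scc.png

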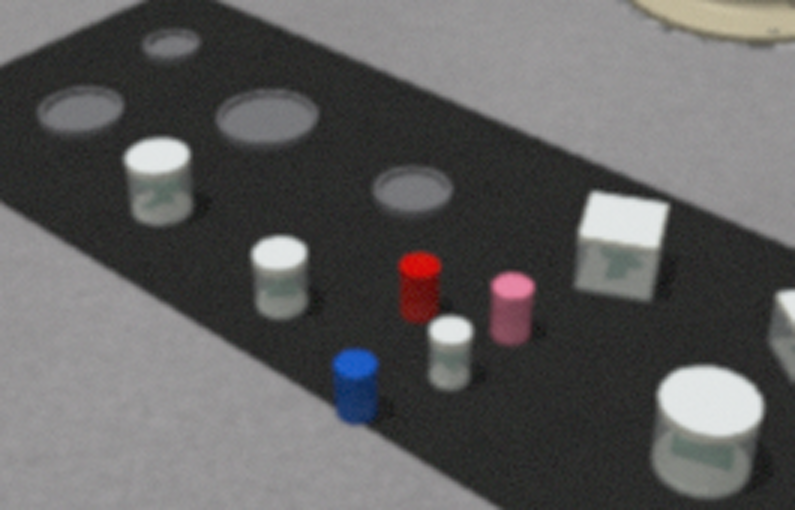

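The enlarged crops show the lid and rim centres well enough to read, so I'll triangulate them between the top and scene views.

```bash
cat > h.py <<'E'
import numpy as np
from scipy.spatial.transform import Rotation as Ro
from rig import bot, optics
def ray(P,uv,R=None,eye=None):
    if R is None: R=Ro.from_euler('xyz',P['rotation'],degrees=True).as_matrix();eye=np.array(P['eye'])
    d=R@np.array([(uv[0]-P['cx'])/P['fx'],(uv[1]-P['cy'])/P['fy'],1]);return eye,d/np.linalg.norm(d)
def tri(rays):
    A=sum(np.eye(3)-np.outer(d,d) for e,d in rays);b=sum((np.eye(3)-np.outer(d,d))@e for e,d in rays)
    return np.linalg.solve(A,b)
def atz(r,z): e,d=r;return e+d*(z-e[2])/d[2]
E
python3 - <<'E'
from h import *
T=optics.camera_params('top');S=optics.camera_params('scene')
c=lambda p,o,s:((p[0]+.5)/s-.5+o[0],(p[1]+.5)/s-.5+o[1])
L,D,C=(110,145),(260,145),(165,145)
M=dict(p62=(L,(116,235),(710,401),54),p28=(L,(423,160),(451,330),42),p38=(L,(669,121),(280,251),46),p49=(D,(345,153),(157,154),50),
h38=(L,(708,414),(413,189),10),h49=(D,(608,237),(81,109),10),h62=(D,(395,411),(268,117),10),h28=(D,(678,462),(171,44),10),tub56=(L,(387,463),(623,218),50),
red=(L,(531,229),(420,266),42),pink=(L,(420,272),(513,287),42),blue=(L,(466,47),(356,363),42))
for k,(o,a,b,z) in M.items():
    ra=ray(T,c(a,o,4));rb=ray(S,c(b,C,3))
    print(k,tri([ra,rb]).round(1),'top@z',atz(ra,z).round(1)[:2],'sc@z',atz(rb,z).round(1)[:2])
for n,P in (('t44',[(110,425),(172,478),(117,540),(56,487)]),('t56',[(409,393),(459,486),(363,534),(316,440)])):
    print(n,[atz(ray(T,c(p,L,4)),47).round()[:2].tolist() for p in P])
E
```

```text
p62 [605.7 324.9  51.6] top@z [606.2 322.4] sc@z [606.9 327.4]
p28 [645.8 154.4  39.6] top@z [646.6 152.2] sc@z [646.7 157.9]
p38 [662.7  13.   45.3] top@z [663.9  11.4] sc@z [662.3  15.6]
p49 [ 638.6 -142.4   49.2] top@z [ 639.5 -143.5] sc@z [ 638.8 -139.8]
h38 [498.   -3.7   6.7] top@z [499.5  -5.8] sc@z [500.2   1.8]
h49 [ 592.4 -299.     7.2] top@z [ 593.7 -300.1] sc@z [ 594.4 -292.1]
h62 [ 494.8 -168.8    6.2] top@z [ 496.4 -170.3] sc@z [ 497.9 -161.4]
h28 [ 461.2 -328.5    6.2] top@z [ 462.7 -329.2] sc@z [ 464.9 -320.3]
tub56 [473.9 173.8  47.9] top@z [475.2 171.3] sc@z [474.6 177.1]
red [604.1  93.1  38.5] top@z [604.7  91.2] sc@z [606.6  97.6]
pink [581.1 156.6  38.9] top@z [582.  154.2] sc@z [582.9 160.6]
blue [711.8 129.2  39.4] top@z [712.5 127.2] sc@z [712.8 133.1]
t44 [[501.0, 325.0], [471.0, 290.0], [438.0, 320.0], [468.0, 354.0]]
t56 [[514.0, 160.0], [462.0, 132.0], [437.0, 185.0], [489.0, 211.0]]
```

Both views agree with the stated heights to within a few mm. I'll square the tool to yaw 180, so it closes along world y, and go above pot_62.

Careful with the scale: shifts go in shares of 50 mm and turns go in shares of 45 degrees. That gives: -30 mm is -0.6, -6.9 degrees / 45 = -0.1533.

Emit:
run_rows([
  [[0,0,0,0,0,-0.1533],[0,0,0,0,0,-0.1533],[0,0,0,0,0,-0.1511],[-0.6,-0.6,0,0,0,0],[-0.6,-0.6,0,0,0,0],[-0.6,-0.6,0,0,0,0],[-0.6,-0.6,0,0,0,0],[-0.6,-0.6,0,0,0,0]],
], finger_gap=85, clamp_n=40)

```text
time: 0.95
position: [405.7, 527.5, 250.1]
tool_rot: [-180.0, -0.0, -180.0]
force: [0.8, -0.1, 0.5]
gripper_width: 85.2
grasp_force: 0.0
```

Emit:
run_rows([
  [[-0.6,-0.6,0,0,0,0],[-0.6,-0.6,0,0,0,0],[-0.6,-0.6,0.2,0,0,0],[-0.6,-0.6,0.2,0,0,0],[-0.6,-0.6,0.2,0,0,0],[-0.6,-0.6,0.2,0,0,0],[-0.4,-0.5,0.2,0,0,0],[0,0,0,0,0,0]],
])

```text
time: 1.75
position: [608.0, 317.6, 198.3]
tool_rot: [-179.7, -0.0, 179.6]
force: [0.6, -0.6, 0.7]
gripper_width: 85.1
grasp_force: 0.0
```

```bash
cat >> h.py <<'E'
import cv2
def wrist(name):
    o=bot.get_obs();im=optics.camera('wrist');cv2.imwrite(f'pics/{name}.png',im[:,:,::-1])
    P=optics.camera_params('wrist');R=Ro.from_euler('xyz',o['tool_rot'],degrees=True).as_matrix();H=P['hand_eye']
    print('tcp',o['position'].round(1),'t',o['time'])
    return im,P,R@H[:3,:3],np.array(o['position'])+R@H[:3,3]
def blobs(w,z,thr=195,white=True):
    """near-white lids (or grey holder dishes) -> world xy at height z"""
    im,P,R,e=w;hi=im.min(2);m=((hi>thr) if white else ((hi>80)&(hi<thr))).astype(np.uint8)
    m=cv2.morphologyEx(m,cv2.MORPH_OPEN,np.ones((5,5)))
    for c in cv2.findContours(m,cv2.RETR_EXTERNAL,cv2.CHAIN_APPROX_NONE)[0]:
        if cv2.contourArea(c)<400: continue
        (u,v),ax,a=cv2.fitEllipse(cv2.convexHull(c));p=atz(ray(P,(u,v),R,e),z)
        print('px',round(u),round(v),'ax',np.round(ax),'xy',p.round(1)[:2])
E
python3 - <<'E'
from h import *
w=wrist('w1');blobs(w,54)
E
```

```text
tcp [608.  317.6 198.3] t 1.75
px 81 238 ax [28. 34.] xy [641.5 160. ]
px 287 192 ax [77. 80.] xy [604.8 322.7]
px 234 -57 ax [ 48. 233.] xy [443.2 289.4]
px 65 15 ax [ 84. 100.] xy [483.1 175.8]
```

View pics/w1.png

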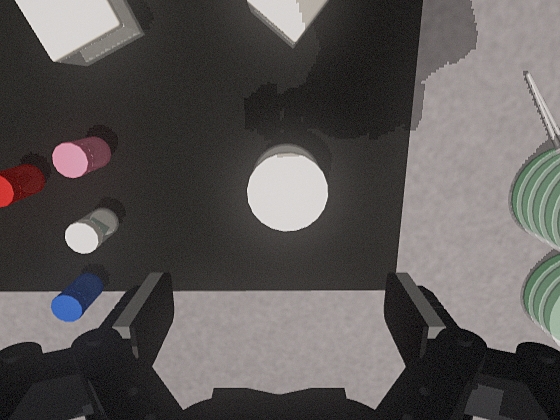

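Pot_62's lid is centred at pixel (287,192), which puts the pot at about (605,323), in agreement with triangulation. Now I'll go down and grip it.

Emit:
run_rows([
  [[0.054,0.106,0.52,0,0,0],[0,0,0.6,0,0,0],[0,0,0.6,0,0,0],[0,0,0.6,0,0,0],[0,0,0.5,0,0,0],[0,0,0.3,0,0,0],[0,0,0.2,0,0,0],[0,0,0,0,0,0]],
], finger_gap=85, clamp_n=40)

```text
time: 2.6
position: [601.5, 329.8, 33.5]
tool_rot: [-180.0, -0.1, -179.9]
force: [-0.7, 0.0, -0.1]
gripper_width: 85.1
grasp_force: 0.0
```

Emit:
run_rows([
  [[0,0,0,0,0,0],[0,0,0,0,0,0],[0,0,0,0,0,0],[0,0,0,0,0,0],[0,0,0,0,0,0],[0,0,0,0,0,0]],
], finger_gap=40, clamp_n=40)

```text
time: 3.2
position: [602.9, 329.6, 35.8]
tool_rot: [179.9, 0.1, -180.0]
force: [-2.0, -0.5, 7.3]
gripper_width: 61.6
grasp_force: 43.9
```

In the tool's units: -34 mm is -0.68, 7.5 mm is 0.15.

Emit:
run_rows([
  [[0,0,-0.4,0,0,0],[0,0,-0.6,0,0,0],[0,0,-0.6,0,0,0],[0.15,-0.6,0,0,0,0],[0.15,-0.68,0,0,0,0],[0.15,-0.68,0,0,0,0],[0.15,-0.68,0,0,0,0],[0.15,-0.68,0,0,0,0]],
])

```text
time: 4.0
position: [564.5, 162.2, 114.9]
tool_rot: [180.0, 0.1, -179.9]
force: [0.2, 0.0, -1.9]
gripper_width: 61.0
grasp_force: 44.1
```

Emit:
run_rows([
  [[0.2,-0.68,0,0,0,0],[0.2,-0.68,0,0,0,0],[0.2,-0.68,0,0,0,0],[0.2,-0.68,0,0,0,0],[0.2,-0.68,0,0,0,0],[0.2,-0.68,0,0,0,0],[0.2,-0.6,0,0,0,0],[0,0,0,0,0,0]],
])

```text
time: 4.8
position: [493.1, -75.3, 114.7]
tool_rot: [-179.9, -0.1, 179.7]
force: [-0.6, -0.8, -1.9]
gripper_width: 61.2
grasp_force: 44.2
```

Emit:
run_rows([
  [[0,0,0,0,0,0],[0,0,0,0,0,0],[0,0,0,0,0,0]],
])

```text
time: 5.1
position: [495.6, -69.4, 114.5]
tool_rot: [180.0, 0.0, -179.8]
force: [0.2, 0.1, -2.2]
gripper_width: 61.0
grasp_force: 44.2
```

```bash
python3 - <<'E'
from h import *
w=wrist('w2');blobs(w,10,175,False)
E
```

```text
tcp [495.6 -69.4 114.5] t 5.1
px 262 377 ax [ 81. 148.] xy [628.3 -82. ]
px 1 341 ax [24. 46.] xy [ 596.3 -274.9]
px 379 291 ax [15. 76.] xy [553.5   0.6]
px 180 291 ax [22. 66.] xy [ 554.3 -139.2]
px 278 289 ax [146. 171.] xy [552.2 -70.5]
px 360 195 ax [34. 71.] xy [483.8 -17.4]
```

View pics/w2.png

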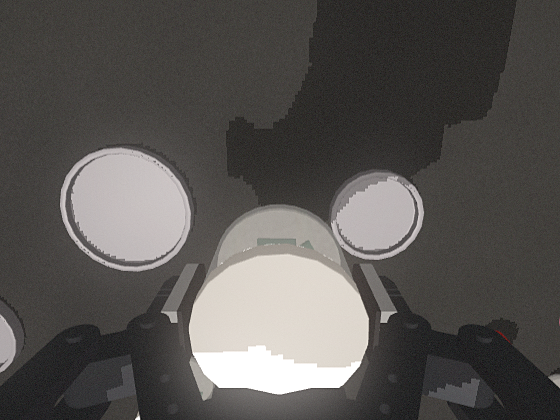

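The largest holder's rim is centred at about pixel (126,209), holder_38 at (377,215), and the held lid's centre is near (279,325).

```bash
cat >> h.py <<'E'
def cam(pos,rot):
    P=optics.camera_params('wrist');R=Ro.from_euler('xyz',rot,degrees=True).as_matrix();H=P['hand_eye']
    return P,R@H[:3,:3],np.array(pos)+R@H[:3,3]
def at(pos,uv,z,rot=(180,0,180)):
    P,R,e=cam(pos,rot);return atz(ray(P,uv,R,e),z).round(1)[:2]
E
python3 - <<'E'
from h import *
p=(495.6,-69.4,114.5)
print(at(p,(126,209),10),at(p,(377.5,215),10),'lid left/right',at(p,(189,325),133),at(p,(370,325),133),'lidtop',at(p,(279,250),133))
E
```

```text
[ 493.2 -170. ] [497.3  -5.1] lid left/right [ 494.1 -100.3] [494.1 -39.6] lidtop [466.7 -70.2]
```

In the tool's units: -30 mm is -0.6, -25 mm is -0.5.

Emit:
run_rows([
  [[0.06,-0.5,0,0,0,0],[0,-0.6,0,0,0,0],[0,-0.6,0,0,0,0],[0,-0.3,0.2,0,0,0],[0,0,0.5,0,0,0],[0,0,0.4,0,0,0],[0,0,0.2,0,0,0],[0,0,0,0,0,0]],
])

```text
time: 5.95
position: [491.6, -169.5, 47.8]
tool_rot: [179.9, -0.1, -179.9]
force: [0.2, 0.8, -1.0]
gripper_width: 61.0
grasp_force: 44.3
```

Emit:
run_rows([
  [[0,0,0,0,0,0],[0,0,0.08,0,0,0],[0,0,0.06,0,0,0],[0,0,0.04,0,0,0],[0,0,0,0,0,0],[0,0,0,0,0,0]],
])

```text
time: 6.55
position: [492.0, -170.7, 40.4]
tool_rot: [-180.0, 0.0, -180.0]
force: [0.3, -0.5, -1.7]
gripper_width: 60.9
grasp_force: 44.3
```

In the tool's units: 1.5 mm is 0.03.

Emit:
run_rows([
  [[0,0,0.03,0,0,0],[0,0,0,0,0,0],[0,0,0,0,0,0]],
])

```text
time: 6.85
position: [492.1, -170.8, 39.7]
tool_rot: [-180.0, 0.0, -180.0]
force: [-2.6, 0.7, 12.8]
gripper_width: 60.8
grasp_force: 45.6
```

Emit:
run_rows([
  [[0,0,0,0,0,0],[0,0,0,0,0,0],[0,0,0,0,0,0],[0,0,0,0,0,0],[0,0,0,0,0,0],[0,0,0,0,0,0]],
], finger_gap=85)

```text
time: 7.45
position: [492.0, -170.7, 38.7]
tool_rot: [180.0, -0.0, -180.0]
force: [0.2, -0.1, 0.2]
gripper_width: 85.0
grasp_force: 0.0
```

Emit:
run_rows([
  [[0,0,-0.4,0,0,0],[0,0,-0.6,0,0,0],[0,0,-0.6,0,0,0],[0,0,-0.6,0,0,0],[0,0,-0.6,0,0,0],[0,0,0,0,0,0],[0,0,0,0,0,0],[0,0,0,0,0,0]],
])

```text
time: 8.25
position: [491.5, -170.6, 178.0]
tool_rot: [180.0, -0.1, -180.0]
force: [-1.0, -0.5, -0.1]
gripper_width: 85.4
grasp_force: 0.0
```

```bash
python3 - <<'E'
from h import *
w=wrist('w3');blobs(w,58,200)
E
```

```text
tcp [ 491.5 -170.6  178. ] t 8.25
px 311 370 ax [46. 58.] xy [ 631.4 -145.3]
px 275 204 ax [ 86. 100.] xy [ 490.2 -173.8]
px 522 6 ax [28. 85.] xy [366.9 -26.8]
px 308 7 ax [23. 41.] xy [ 367.8 -154.1]
px 176 4 ax [ 44. 151.] xy [ 366.1 -232.7]
```

View pics/w3.png

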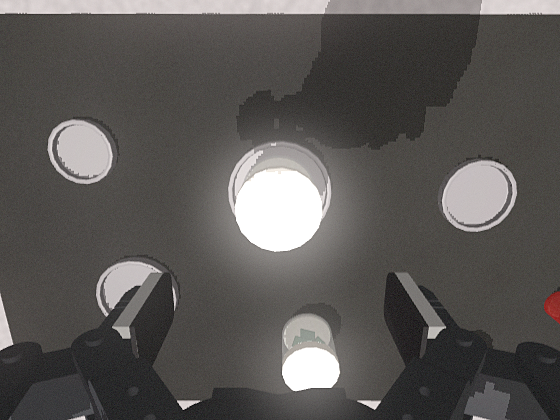

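Pot_62 stands in its holder: lid centre at (279,209), holder rim spanning columns 228 to 331 with its top at row 140. Holder_28 is at (82,151), holder_38 at (478,195) and pot_49's lid at (311,370).

```bash
python3 - <<'E'
from h import *
p=(491.5,-170.6,178.0)
print('lid62',at(p,(279,209),58),'h62 y',at(p,(228,190),10),at(p,(331,190),10),'topedge',at(p,(279.5,140),10),'h28',at(p,(82,151),10),'h38',at(p,(478,195),10),'p49',at(p,(311,370),50),'h49 left/top',at(p,(97,293),10),at(p,(138,255),10))
E
```

```text
lid62 [ 494.1 -171.1] h62 y [ 493.2 -212.9] [ 493.2 -128.1] topedge [ 452.4 -170.6] h28 [ 461.1 -327.9] h38 [497.5  -6.3] p49 [ 638.7 -144.1] h49 left/top [ 589.3 -335. ] [ 551.8 -293.7]
```

Pot_62 is within about 2 mm of the holder's centre. Next is pot_49 at (639,-144).

In the tool's units: -40 mm is -0.8, -37.5 mm is -0.75.

Emit:
run_rows([
  [[-0.6,0.136,0,0,0,0],[-0.8,0.2,0,0,0,0],[-0.8,0.2,0,0,0,0],[-0.75,0,0.2,0,0,0],[0,0,0.6,0,0,0],[0,0,0.6,0,0,0],[0,0,0,0,0,0],[0,0,0,0,0,0]],
], finger_gap=80, clamp_n=40)

```text
time: 9.1
position: [638.9, -143.5, 107.8]
tool_rot: [180.0, -0.2, -179.9]
force: [0.8, -0.8, 0.2]
gripper_width: 80.2
grasp_force: 0.0
```

Emit:
run_rows([
  [[0,0,0.6,0,0,0],[0,0,0.52,0,0,0],[0,0,0.28,0,0,0],[0,0,0.12,0,0,0],[0,0,0,0,0,0],[0,0,0,0,0,0]],
])

```text
time: 9.7
position: [640.2, -143.9, 34.0]
tool_rot: [-180.0, 0.1, -180.0]
force: [0.6, -0.0, 0.2]
gripper_width: 80.0
grasp_force: 0.0
```

Emit:
run_rows([
  [[0,0,0,0,0,0],[0,0,0,0,0,0],[0,0,0,0,0,0],[0,0,0,0,0,0],[0,0,0,0,0,0],[0,0,0,0,0,0],[0,0,0,0,0,0]],
], finger_gap=30, clamp_n=40)

```text
time: 10.4
position: [639.9, -143.9, 33.9]
tool_rot: [-180.0, 0.1, -180.0]
force: [-0.2, -0.1, 6.4]
gripper_width: 48.3
grasp_force: 40.6
```

In the tool's units: -40 mm is -0.8, -35 mm is -0.7.

Emit:
run_rows([
  [[0,0,-0.4,0,0,0],[0,0,-0.8,0,0,0],[0.14,-0.51,0,0,0,0],[0.2,-0.6,0,0,0,0],[0.2,-0.7,0,0,0,0],[0.2,-0.7,0,0,0,0],[0.2,-0.6,0,0,0,0],[0,0,0,0,0,0]],
])

```text
time: 11.2
position: [589.8, -305.8, 92.9]
tool_rot: [-179.8, -0.1, 179.6]
force: [-1.3, 0.1, -1.3]
gripper_width: 47.8
grasp_force: 41.5
```

Emit:
run_rows([
  [[0,0,0,0,0,0],[0,0,0,0,0,0]],
])

```text
time: 11.4
position: [593.1, -298.0, 93.0]
tool_rot: [180.0, 0.0, -179.9]
force: [0.3, 0.4, -0.8]
gripper_width: 48.0
grasp_force: 41.5
```

```bash
python3 - <<'E'
from h import *
w=wrist('w4')
E
```

```text
tcp [ 593.1 -298.    93. ] t 11.4
```

View pics/w4.png

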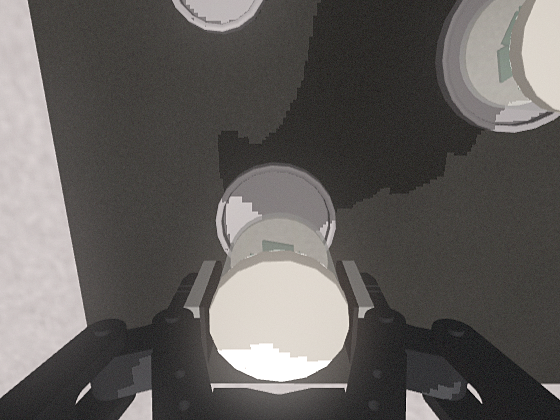

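Holder_49's rim spans columns 217 to 336 with its top at row 163, and the held lid spans columns 209 to 349 and rows 251 to 381.

```bash
python3 - <<'E'
from h import *
p=(593.1,-298.,93.)
print('h y',at(p,(217,220),10),at(p,(336,220),10),'top',at(p,(276,163),10),'lid',at(p,(209,316),110),at(p,(349,316),110),at(p,(279,251),110),at(p,(279,381),110))
E
```

```text
h y [ 590.6 -335.7] [ 590.6 -264.4] top [ 556.1 -300.3] lid [ 589.1 -322.4] [ 589.2 -275.1] [ 565.2 -298.8] [ 616.2 -298.7]
```

In the tool's units: 20 mm is 0.4, -1.5 mm is -0.03.

Emit:
run_rows([
  [[-0.03,-0.02,0.4,0,0,0],[0,0,0.4,0,0,0],[0,0,0.2,0,0,0],[0,0,0.08,0,0,0],[0,0,0.03,0,0,0],[0,0,0,0,0,0],[0,0,0,0,0,0],[0,0,0,0,0,0]],
])

```text
time: 12.25
position: [594.7, -300.2, 37.9]
tool_rot: [-180.0, 0.1, -179.9]
force: [0.1, 0.5, 2.3]
gripper_width: 47.9
grasp_force: 41.6
```

Emit:
run_rows([
  [[0,0,0,0,0,0],[0,0,0,0,0,0],[0,0,0,0,0,0],[0,0,0,0,0,0],[0,0,0,0,0,0]],
], finger_gap=80)

```text
time: 12.75
position: [594.1, -300.4, 37.3]
tool_rot: [-180.0, -0.0, -180.0]
force: [0.2, 0.3, 0.5]
gripper_width: 80.0
grasp_force: 0.0
```

Emit:
run_rows([
  [[0,0,-0.4,0,0,0],[0,0,-0.6,0,0,0],[0,0,-0.8,0,0,0],[0,0,0,0,0,0],[-0.17,0.64,0,0,0,0],[-0.2,0.8,0,0,0,0],[-0.2,0.8,0,0,0,0],[-0.2,0.8,0,0,0,0]],
])

```text
time: 13.55
position: [632.6, -147.0, 127.0]
tool_rot: [180.0, -0.0, -180.0]
force: [0.5, 0.2, -0.2]
gripper_width: 80.0
grasp_force: 0.0
```

Emit:
run_rows([
  [[-0.2,0.8,0,0,0,0],[-0.2,0.8,0,0,0,0],[-0.2,0.8,0,0,0,0],[0,0.8,0,0,0,0],[0,0,0,0,0,0],[0,0,0,0,0,0],[0,0,0,0,0,0]],
])

```text
time: 14.25
position: [662.2, 10.3, 127.0]
tool_rot: [-179.9, -0.0, 180.0]
force: [0.1, 0.5, 1.0]
gripper_width: 80.0
grasp_force: 0.0
```

```bash
python3 - <<'E'
from h import *
w=wrist('w5');blobs(w,46,200)
E
```

```text
tcp [662.2  10.3 127. ] t 14.25
px 510 307 ax [ 73. 131.] xy [718.5 157.7]
px 279 335 ax [196. 244.] xy [739.5   9.4]
px 72 282 ax [107. 181.] xy [ 700.1 -120.1]
px 282 227 ax [58. 62.] xy [663.5  11.1]
px 520 198 ax [41. 50.] xy [645.2 149.7]
px 535 93 ax [23. 34.] xy [587.  146.2]
```

View pics/w5.png

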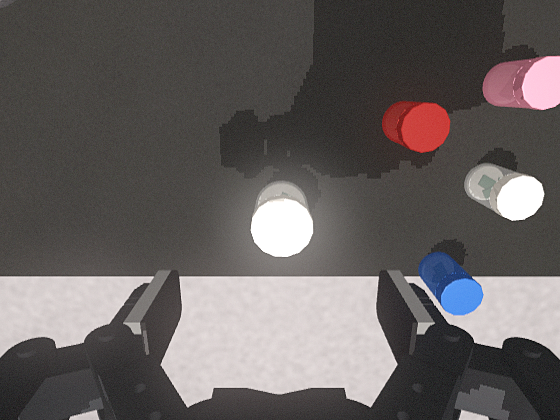

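Pot_38's lid is at pixel (282,227), i.e. (663.5,11), right under the tool, so I'll descend and grip.

In the tool's units: 30 mm is 0.6, 25 mm is 0.5.

Emit:
run_rows([
  [[-0.02,0.02,0.4,0,0,0],[0,0,0.6,0,0,0],[0,0,0.5,0,0,0],[0,0,0.3,0,0,0],[0,0,0.1,0,0,0],[0,0,0,0,0,0],[0,0,0,0,0,0]],
], finger_gap=65, clamp_n=40)

```text
time: 15.0
position: [664.0, 12.4, 33.2]
tool_rot: [180.0, 0.1, -180.0]
force: [-0.4, -0.3, -0.5]
gripper_width: 65.2
grasp_force: 0.0
```

Emit:
run_rows([
  [[0,0,0,0,0,0],[0,0,0,0,0,0],[0,0,0,0,0,0],[0,0,0,0,0,0],[0,0,0,0,0,0],[0,0,0,0,0,0],[0,0,0,0,0,0]],
], finger_gap=20, clamp_n=40)

```text
time: 15.7
position: [664.0, 12.8, 33.5]
tool_rot: [-180.0, 0.1, -180.0]
force: [-0.9, -0.3, 6.3]
gripper_width: 37.1
grasp_force: 39.7
```

Emit:
run_rows([
  [[0,0,-0.4,0,0,0],[0,0,-0.8,0,0,0],[0.6,-0.04,0,0,0,0],[0.7,-0.08,0,0,0,0],[0.7,-0.08,0,0,0,0],[0.7,-0.08,0,0,0,0],[0.62,-0.06,0,0,0,0],[0,0,0,0,0,0]],
])

```text
time: 16.5
position: [492.8, -5.2, 92.8]
tool_rot: [-179.9, -0.2, -180.0]
force: [0.1, -0.4, -0.2]
gripper_width: 36.6
grasp_force: 40.1
```

Emit:
run_rows([
  [[0,0,0,0,0,0],[0,0,0,0,0,0]],
])

```text
time: 16.7
position: [499.0, -4.1, 92.7]
tool_rot: [180.0, 0.1, -179.9]
force: [0.2, 0.1, -1.0]
gripper_width: 36.9
grasp_force: 40.1
```

```bash
python3 - <<'E'
from h import *
w=wrist('w6')
E
```

```text
tcp [499.   -4.1  92.7] t 16.7
```

View pics/w6.png

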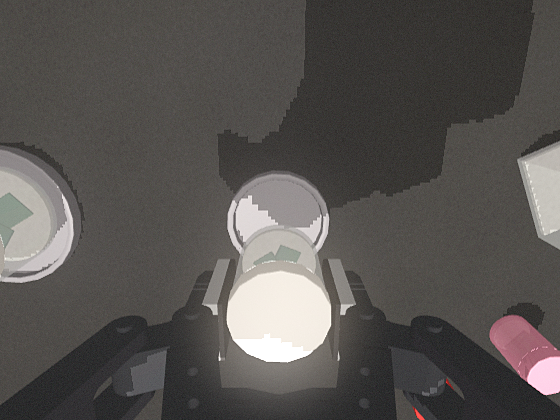

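Holder_38 spans columns 228 to 329 with its top at row 172, and the lid is centred at (279,313). The pot is over the holder to within 2 to 3 mm, so I'll lower it and release.

Emit:
run_rows([
  [[-0.02,-0.01,0.4,0,0,0],[0,0,0.4,0,0,0],[0,0,0.2,0,0,0],[0,0,0.08,0,0,0],[0,0,0.03,0,0,0],[0,0,0,0,0,0],[0,0,0,0,0,0],[0,0,0,0,0,0]],
])

```text
time: 17.55
position: [498.5, -4.7, 37.4]
tool_rot: [180.0, 0.0, -179.9]
force: [-2.2, 0.1, 6.2]
gripper_width: 37.0
grasp_force: 40.6
```

Emit:
run_rows([
  [[0,0,0,0,0,0],[0,0,0,0,0,0],[0,0,0,0,0,0],[0,0,0,0,0,0],[0,0,0,0,0,0]],
], finger_gap=65)

```text
time: 18.05
position: [498.5, -4.9, 36.8]
tool_rot: [-180.0, 0.0, -180.0]
force: [0.4, -0.2, 0.9]
gripper_width: 65.1
grasp_force: 0.0
```

Emit:
run_rows([
  [[0,0,-0.4,0,0,0],[0,0,-0.6,0,0,0],[0,0,-0.8,0,0,0],[0,0,0,0,0,0],[-0.6,0.6,0,0,0,0],[-0.6,0.6,0,0,0,0],[-0.6,0.64,0,0,0,0],[-0.6,0.7,0,0,0,0]],
])

```text
time: 18.85
position: [619.2, 122.8, 126.2]
tool_rot: [-180.0, -0.0, 180.0]
force: [0.8, -0.5, -0.2]
gripper_width: 64.9
grasp_force: 0.0
```

Emit:
run_rows([
  [[-0.55,0.6,0,0,0,0],[0,0,0,0,0,0],[0,0,0,0,0,0],[0,0,0,0,0,0]],
], finger_gap=48)

```text
time: 19.25
position: [644.8, 150.8, 126.0]
tool_rot: [-179.9, -0.1, 180.0]
force: [-0.3, -0.5, -0.1]
gripper_width: 48.0
grasp_force: 0.0
```

```bash
python3 - <<'E'
from h import *
w=wrist('w7');blobs(w,42,200)
E
```

```text
tcp [644.8 150.8 126. ] t 19.25
px 139 411 ax [29. 44.] xy [788.5  49.3]
px 502 325 ax [101. 259.] xy [716.2 297.5]
px 287 346 ax [102. 171.] xy [732.9 155.3]
px -22 353 ax [ 94. 404.] xy [738.8 -54.7]
px 283 226 ax [42. 45.] xy [646.3 152.6]
px 278 112 ax [27. 46.] xy [579.3 149.6]
```

View pics/w7.png

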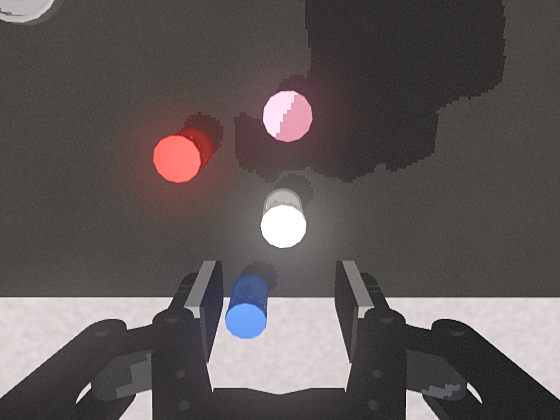

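Pot_28's lid is at pixel (283,226), i.e. (646.3,152.6), and the look-alikes are clear of the finger lanes. I'll descend with the fingers at 48 mm.

In the tool's units: 30 mm is 0.6, 1.8 mm is 0.036.

Emit:
run_rows([
  [[-0.03,0.036,0.4,0,0,0],[0,0,0.6,0,0,0],[0,0,0.48,0,0,0],[0,0,0.3,0,0,0],[0,0,0.1,0,0,0],[0,0,0,0,0,0],[0,0,0,0,0,0]],
], finger_gap=48, clamp_n=30)

```text
time: 20.0
position: [647.8, 154.0, 33.8]
tool_rot: [180.0, 0.1, -180.0]
force: [0.2, -0.1, 0.8]
gripper_width: 48.1
grasp_force: 0.0
```

Emit:
run_rows([
  [[0,0,0,0,0,0],[0,0,0,0,0,0],[0,0,0,0,0,0],[0,0,0,0,0,0],[0,0,0,0,0,0],[0,0,0,0,0,0],[0,0,0,0,0,0]],
], finger_gap=15, clamp_n=30)

```text
time: 20.7
position: [647.9, 154.1, 34.0]
tool_rot: [180.0, 0.1, -180.0]
force: [-1.8, 0.4, 6.7]
gripper_width: 27.0
grasp_force: 29.3
```

In the tool's units: -37 mm is -0.74, -30 mm is -0.6.

Emit:
run_rows([
  [[0,0,-0.4,0,0,0],[0,0,-0.6,0,0,0],[0,0,-0.6,0,0,0],[0.28,-0.74,0,0,0,0],[0.28,-0.74,0,0,0,0],[0.28,-0.74,0,0,0,0],[0.28,-0.74,0,0,0,0],[0.28,-0.74,0,0,0,0]],
])

```text
time: 21.5
position: [576.9, -32.3, 113.3]
tool_rot: [-180.0, 0.0, -179.9]
force: [0.9, 0.3, -0.1]
gripper_width: 27.0
grasp_force: 29.7
```

Emit:
run_rows([
  [[0.28,-0.74,0,0,0,0],[0.28,-0.74,0,0,0,0],[0.28,-0.74,0,0,0,0],[0.28,-0.74,0,0,0,0],[0.28,-0.74,0,0,0,0],[0.3,-0.74,0,0,0,0],[0.3,-0.74,0,0,0,0],[0.3,-0.73,0,0,0,0]],
])

```text
time: 22.3
position: [462.0, -328.2, 113.2]
tool_rot: [-180.0, 0.0, -180.0]
force: [0.7, 0.4, -0.5]
gripper_width: 27.2
grasp_force: 29.7
```

Emit:
run_rows([
  [[0,0,0,0,0,0],[0,0,0,0,0,0],[0,0,0,0,0,0]],
])

```text
time: 22.6
position: [463.2, -325.7, 113.0]
tool_rot: [180.0, 0.0, -179.9]
force: [0.0, -0.1, 0.1]
gripper_width: 27.2
grasp_force: 29.7
```

```bash
python3 - <<'E'
from h import *
w=wrist('w8')
E
```

```text
tcp [ 463.2 -325.7  113. ] t 22.6
```

View pics/w8.png

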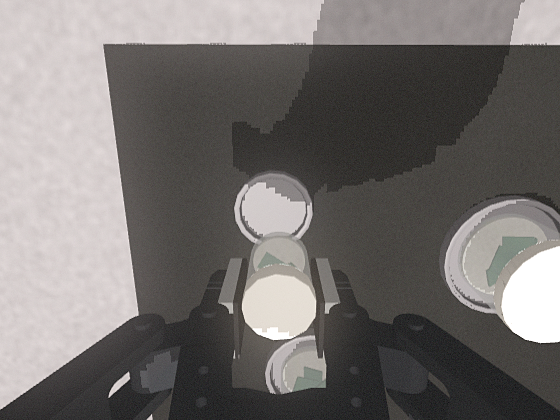

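Holder_28 is centred at (273.5,208) and the held lid at (279,301). I'll convert both.

```bash
python3 - <<'E'
from h import *
p=(463.2,-325.7,113.)
print(at(p,(234,208),10),at(p,(313,208),10),at(p,(273.5,172),10),'lid',at(p,(279,263),121),at(p,(279,340),121),at(p,(242,301),121),at(p,(316,301),121))
E
```

```text
[ 459.6 -355.4] [ 459.6 -304.1] [ 435.8 -329.7] lid [ 444.  -326.4] [ 475.8 -326.4] [ 459.1 -339.8] [ 459.1 -313.1]
```

In the tool's units: 25 mm is 0.5, 20 mm is 0.4.

Emit:
run_rows([
  [[0,-0.06,0.4,0,0,0],[0,0,0.5,0,0,0],[0,0,0.4,0,0,0],[0,0,0.16,0,0,0],[0,0,0.05,0,0,0],[0,0,0,0,0,0],[0,0,0,0,0,0],[0,0,0,0,0,0]],
])

```text
time: 23.45
position: [463.2, -329.4, 37.7]
tool_rot: [-180.0, 0.0, -179.9]
force: [-1.2, -0.5, 0.1]
gripper_width: 27.0
grasp_force: 30.3
```

In the tool's units: 0.7 mm is 0.014.

Emit:
run_rows([
  [[0,0,0.014,0,0,0],[0,0,0,0,0,0],[0,0,0,0,0,0]],
])

```text
time: 23.75
position: [463.1, -329.5, 37.5]
tool_rot: [-180.0, 0.1, -179.9]
force: [-0.9, 2.3, 8.6]
gripper_width: 26.9
grasp_force: 31.3
```

Emit:
run_rows([
  [[0,0,0,0,0,0],[0,0,0,0,0,0],[0,0,0,0,0,0],[0,0,0,0,0,0],[0,0,0,0,0,0]],
], finger_gap=55)

```text
time: 24.25
position: [462.6, -329.6, 36.5]
tool_rot: [180.0, -0.0, -180.0]
force: [-0.2, 0.2, 0.4]
gripper_width: 54.9
grasp_force: 0.0
```

Emit:
run_rows([
  [[0,0,-0.4,0,0,0],[0,0,-0.6,0,0,0],[0,0,-0.8,0,0,0],[0,0,-0.8,0,0,0],[0,0,-0.8,0,0,0],[0,-0.8,0,0,0,0],[0,-0.8,0,0,0,0],[0,-0.8,0,0,0,0]],
])

```text
time: 25.05
position: [462.7, -451.0, 207.4]
tool_rot: [-180.0, 0.0, -179.9]
force: [-0.4, -0.6, -0.3]
gripper_width: 55.0
grasp_force: 0.0
```

Emit:
run_rows([
  [[0,-0.8,0,0,0,0],[0,-0.8,0,0,0,0],[0,-0.8,0,0,0,0],[0,-0.8,0,0,0,0],[0,-0.8,0,0,0,0],[0,-0.8,0,0,0,0],[0,0,0,0,0,0],[0,0,0,0,0,0]],
])

```text
time: 25.85
position: [462.1, -690.0, 205.3]
tool_rot: [179.9, -0.0, 180.0]
force: [0.4, 0.8, -0.0]
gripper_width: 54.8
grasp_force: 0.0
```

```bash
python3 - <<'E'
from h import *
cv2.imwrite('pics/s9.png',cv2.resize(optics.camera('scene')[130:330,160:440,::-1],None,fx=2.8,fy=2.8,interpolation=cv2.INTER_CUBIC))
t=optics.camera('top')[:,:,::-1]
cv2.imwrite('pics/t9.png',cv2.resize(t[145:285,260:460],None,fx=4,fy=4,interpolation=cv2.INTER_CUBIC))
E
```

```text
(no output)
```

View pics/s9.png

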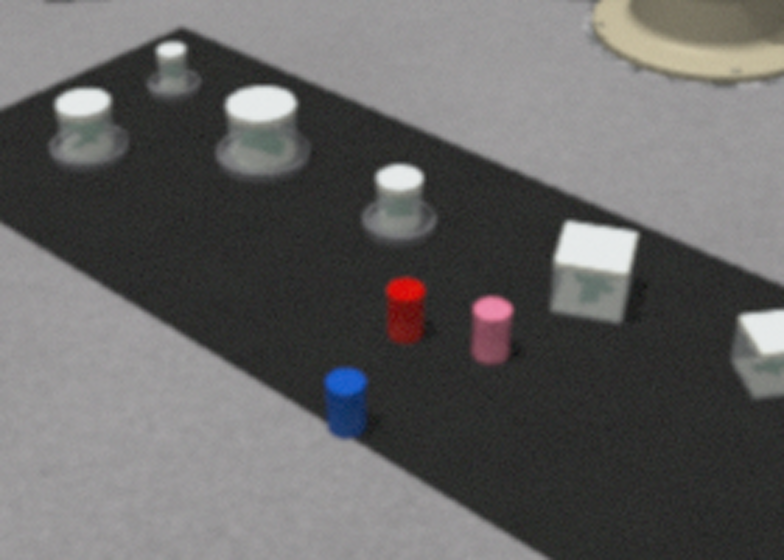

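View pics/t9.png

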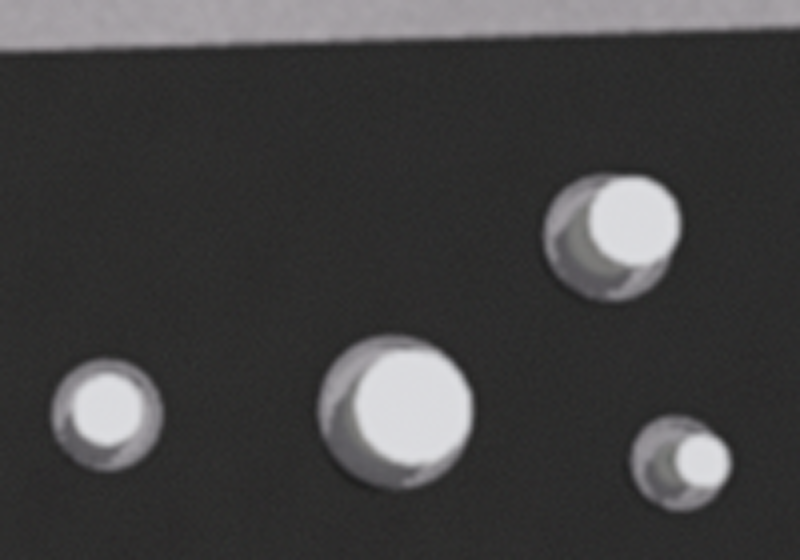

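All four pots stand upright inside their holders, and the tubs and look-alikes are where they started. I'll check the offsets numerically and then hand in.

```bash
python3 - <<'E'
from h import *
T=optics.camera_params('top');ok=True
for n,p,z,h in (('49',(635,221),54,(608,237)),('62',(414,407),58,(395,411)),('38',(107,410),50,(107,414)),('28',(703,461),46,(678,462))):
    f=lambda q,zz:atz(ray(T,((q[0]+.5)/4-.5+260,(q[1]+.5)/4-.5+145)),zz)[:2]
    d=f(p,z)-f(h,10);print(n,d.round(1));ok&=np.hypot(*d)<7
if ok: print(bot.hand_in())
E
```

```text
49 [ 1.2 -1.2]
62 [-1.1 -1.4]
38 [-0.4  0.3]
28 [-0.8 -0.7]
the job is handed in; nothing more can be done
None
```

I've handed the job in: all four pots stand in their matching holders, each within about 2 mm of centre in the last top view, and the tubs and look-alikes don't appear to have moved; it finished in about 26 s, and no verdict was shown.

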